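# Index the honing turret and take off the cone hone (left-hand thread)

### The job

On the carver's honing turret, turn the turret by its hub until the cone-shaped hone stands in the middle of the gap in the steel keeper rail, then unscrew it there (it has a left-hand thread, so it loosens clockwise seen from above) and lift it out through the gap. Stand it upright on its flange across the two rails of the wooden rack and let go; leave the other two hones screwed in place and do not disturb the other things on the bench.

Things in the scene. Friction and masses are not known exactly. Their poses are not given: they have to be found in the camera images.
- base: Fixed grey round foot, 264 mm across; origin on the bench at its centre, z up. A flat steel keeper rail (C-shaped ring, radius 102 to 128 mm, from 40.5 to 44.5 mm above the bench) lies over the outer edge of the hones' flanges and stops them being lifted, except in a gap of 25 deg either side of the base's -x direction. Place and heading vary.
- gap (a point): Middle of the gap in the keeper rail, on the path of the hones' centres: 90 mm from the turret's axis in the base's -x direction, 34.5 mm above the bench (where a hone's origin is when it stands in the gap). Within 12 mm of it a hone is well lined up.
- turret: Aluminium disc, 230 mm across, turning endlessly either way on the base's vertical axis; stiff (about 0.15 N m), no clicks, stays where left. Origin on the axis, 14 mm above the bench. Four sockets 90 mm from the axis, at 45, 135, 225 and 315 deg from its x axis; three hold hones, one is empty. The exit slot of every socket runs parallel to the turret's x axis.
- hub (a point): The turret's round black ribbed hub grip, 44 mm diameter, upright on the turret's axis, from 64 to 100 mm above the bench; this point is on its axis 84 mm above the bench. Grip it from above and twist it to turn the turret.
- cone: The hone to take off, 0.1 to 0.2 kg: wooden cone, 50 mm wide at the bottom, 29 mm at the top, on a 54 mm steel flange. Origin at the centre of the flange's underside, which rests on the socket; z up. Above it: flange to 4 mm, 22 mm neck to 12 mm, wood to 38 mm, round knob to 68 mm. Under it: stem 8 mm thick and a cross bar (lugs) along its x axis, 30 x 8 mm, down to 10.5 mm.
- cone_knob (a point): Centre of the round knurled aluminium knob on top of the cone hone, 28 mm diameter, 30 mm high; this point is on its axis, 53 mm above the hone's origin. Grip and twist here. Screwed in, the hone's x axis stands 66 to 76 deg counter-clockwise (seen from above) of the turret's x axis, and it lifts only 1.5 mm.
- cone_lugs (a point): Centre of the lug bar, 8 mm under the origin. Interrupted left-hand thread: counter-clockwise it meets a stop at 78 deg from the turret's x axis. Turned clockwise until hone's and turret's x axes are parallel (within 10 deg; a stop comes about 3 deg past parallel) it lifts straight out. It turns easily and does not rise as it turns.
- drum: Another hone, to be left screwed in: straight wooden cylinder 35 mm diameter; otherwise the same as the cone hone (same origin, flange, knob and thread).
- spool: Another hone, to be left screwed in: wooden spool, two rims of 48 mm diameter with a 28 mm waist; otherwise the same as the cone hone (same origin, flange, knob and thread).
- rack: Fixed rack of pale wood, 150 x 110 mm: two parallel flat-topped rails along its x axis, each 26 mm wide, 42 mm apart, tops 40 mm above the bench, over a foot 12 mm thick. A hone stands on it with its flange across both rails, lugs hanging between them; anywhere along the middle 100 mm will do. Origin on the bench under its centre, z up.
- jar: Bystander: amber glass jar, 64 mm diameter, 70 mm high, standing. Origin under its centre.
- gouge: Bystander: carving gouge lying on the bench, about 270 mm long, wooden handle towards its -x. Origin at the ferrule, on the bench.
- carving: Bystander: block with a carved cluster of round fruits, 90 x 140 mm, 50 mm high. Origin under its centre.
Mind the look-alikes: they are no part of the job. Leave any black, orange or red look-alike of the rack alone.

How it is judged:
By the outcome, as a careful person would: the job done as asked, in the order asked, and still so for the second after the job is handed in, with the robot touching nothing.
It also fails if it takes over 58 s, if anything falls off the work surface, if the arm or the gripper's body presses on something with over 40 N, if the wrist force passes 120 N, or if a joint passes its speed limit or range.

### The arm

A 6-joint arm with a two-finger parallel gripper is mounted at the origin on the work surface. World frame = base frame: x ahead of the robot, y to its left, z up, the work surface at z = 0. Lengths are in m, angles in rad, forces in N, time in s.
With the tool pointing down it reaches from about 0.4 to 0.825 m from the base axis. Payload 7 kg.
Tool frame: the origin (TCP) lies midway between the tips of the shut fingers; the grasp point (between the pads) lies 19 mm behind it; y points along the fingers, z is the direction in which the jaws open and shut, and the axes are right-handed (so a half turn about y gives the same grasp; the last joint's range is limited). The gripper opens to 88 mm and grips with 3 to 60 N. Pads are 19 mm wide; open, the fingers measure 130 mm over their backs; the gripper's body (78 mm by 193 mm) begins 47 mm behind the grasp point.
Start: joints at [1.613, 0.359, 0.012, 0, -1.224, -0.288], TCP at [0.164, 0.655, 0.227] pointing down, gripper open.
Joint ranges: [-3.07, 3.07], [-1.43, 2.12], [-1.02, 1.25], [-3.03, 1.67], [-3.05, -0], [-3.03, 3.03]. Speed limits (rad/s): [2.39, 2.39, 3.01, 3.14, 3.14, 3.14].

### API

Orientations are given as [roll, pitch, yaw] about the fixed x, y, z axes, in that order (R = Rz(yaw) Ry(pitch) Rx(roll)).
In Python, from station import arm gives the robot as it stands.
- The arm moves only by the tool move_arm, never from a script. Its argument "deltas" is a list of rows, each an object with "dp": the shift along the tool's x, y, z in mm, a list of three; "rotation": the turn, a rotation vector about the tool's x, y, z in degrees, a list of three. A call has 1 to 5 rows; each row shifts and turns the pose as measured when the row begins, along the tool's axes as they then stand; what a row does not reach is not made up. A row lasts 1/12 s, in which the tool goes at most 41.7 mm and 7.16 degrees, less where a joint would pass 70% of its speed; a pose out of reach is approached as far as the arm can. A call is refused whole if a number of a shift passes 41.7 or a number of a turn 7.16, either way. A call with a gripper value outside its range is refused whole. "jaw" is the closure in counts, from 0 (fully open) to 255 (shut), set as the call begins (left out, the last holds). The fingers move at their own pace and stop on an object; "squeeze" is the grip in N (left out, the last holds). Time passes only in rows, so rows that do not move let the fingers close. It gives the time, the measured TCP pose, the force and the opening at its end, in the units of the state.
- arm.get_state(): the state, without advancing time (a new reading comes with each control period).
- arm.grab_frame(name): name is "scene" or "top" or "wrist"; returns a dict with "pixels" (400x640x3 uint8, red, green, blue), "z_map" (400x640 float32, m along the optical axis (not along the pixel's ray), 0 where there is no reading), "fx", "fy", "cx", "cy" (pixels), "k1" (the pictures are not rectified: a ray, as slopes to the right and down, at radius r is drawn at 1 + k1 r^2 times it, then the intrinsics apply), "cam_to_world" (4x4, takes a point from camera to world coordinates); the wrist camera has in their place "mount" (4x4, takes a point from camera to tool coordinates, whose origin is the TCP and whose axes are the tool frame's). Camera axes: x right, y down, z forward; pixel columns grow to the right and rows downward; lengths in m; the calibration is good to about 2 mm. A picture is of the moment at which its call begins: read the wrist's pose just before it.
- arm.job_done(): hands the job in, once; it reports no verdict.
The state is a dict: "t": time; "q": joint angles; "qd": joint speeds; "joint_efforts": joint torques, N m; "eef_pos": TCP position; "ee_rot": TCP orientation; "force": force on the tool from outside, world axes, zero at the start; "moment": the same for the moment, N m; "width": finger opening in m.
Only numpy, scipy, OpenCV 4.12 (cv2) and the standard library are available. Lean on these libraries where they do the work, as an engineer would, in place of code of your own. Each camera call takes 0.05 s, during which the arm holds its last target.

## Working session

There is one attempt and no reset: what is moved stays moved. The work goes in short steps, Python scripts to look and compute and a tool call to move; the robot and the scene stay as the last step left them, time stands still between calls to the robot, and variables do not carry over. Pictures are saved under pics/ and viewed, and the job is handed in when it is done.

Besides the shell and the picture viewer there is one more tool, called after ">>>" as a command line: name --argument value ..., lists and objects as JSON in quotes. move_arm: Moves the arm, as the interface text tells. Its arguments: {"type":"object","properties":{"deltas":{"type":"array","items":{"type":"object","properties":{"dp":{"type":"array","items":{"type":"number"}},"rotation":{"type":"array","items":{"type":"number"}}}}},"jaw":{"type":"number"},"squeeze":{"type":"number"}},"required":["deltas"]}

```bash
mkdir -p pics; ls
cat > h.py <<'E'
import numpy as np, cv2
from station import arm
from scipy.spatial.transform import Rotation as R
def toolT(s=None):
    s=s or arm.get_state(); T=np.eye(4); T[:3,:3]=R.from_euler('xyz',s['ee_rot']).as_matrix(); T[:3,3]=s['eef_pos']; return T
def grab(n):
    T=toolT(); f=arm.grab_frame(n)
    f['T']=np.array(f['cam_to_world']) if 'cam_to_world' in f else T@np.array(f['mount']); return f
def save(f,name): cv2.imwrite('pics/%s.png'%name,cv2.cvtColor(f['pixels'],cv2.COLOR_RGB2BGR)); np.savez('pics/%s.npz'%name,**f)
def load(name): return dict(np.load('pics/%s.npz'%name))
def ray(f,u,v):
    d=np.array([(u-f['cx'])/f['fx'],(v-f['cy'])/f['fy']],float); s=d.copy()
    for _ in range(20): s=d/(1+f['k1']*(s@s))
    return np.array([s[0],s[1],1.])
def pt(f,u,v,z=None):
    """world point; by depth, or by plane z"""
    r=ray(f,u,v); T=f['T']
    if z is None:
        return T[:3,:3]@(r*float(f['z_map'][int(round(v)),int(round(u))]))+T[:3,3]
    d=T[:3,:3]@r; return T[:3,3]+d*(z-T[2,3])/d[2]
def proj(f,p):
    c=np.linalg.inv(f['T'])@np.append(p,1); s=c[:2]/c[2]; s=s*(1+f['k1']*(s@s)); return s*[f['fx'],f['fy']]+[f['cx'],f['cy']]
def crop(name,u0,v0,u1,v1,k,out):
    im=cv2.imread('pics/%s.png'%name)[v0:v1,u0:u1]; cv2.imwrite('pics/%s.png'%out,cv2.resize(im,None,fx=k,fy=k,interpolation=cv2.INTER_CUBIC))
E
python3 - <<'E'
from h import *
s=arm.get_state(); print(s); 
for n in ['scene','top','wrist']:
    f=grab(n); save(f,n+'0'); print(n,f['fx'],f['k1'],f['T'].round(3).tolist())
print(toolT())
E
```

```text
pics
{'t': 0.0, 'q': array([ 1.61312346e+00,  3.59365162e-01,  1.10851500e-02, -3.37809030e-04,
       -1.22411932e+00, -2.88113617e-01]), 'qd': array([ 0.00282891, -0.00130587,  0.00087593,  0.00042643, -0.00021802,
       -0.00062263]), 'joint_efforts': array([-2.25912394e-03, -5.82713306e+01,  2.93063807e+01,  6.99730530e+00,
        7.10398905e-03, -1.50167266e-04]), 'eef_pos': array([0.16414305, 0.65424017, 0.22565041]), 'ee_rot': array([-1.56916916e+00,  1.51049689e-04,  2.89569126e+00]), 'force': array([ 0.35108423, -0.32554521,  0.36441196]), 'moment': array([ 0.01377281, -0.00802672, -0.03729521]), 'width': 0.08757812185402755}
scene 433.5719969768526 -0.021917830392171756 [[-0.575, 0.609, -0.546, 1.196], [0.818, 0.414, -0.399, 0.423], [-0.017, -0.676, -0.737, 1.047], [0.0, 0.0, 0.0, 1.0]]
top 436.18620021971725 -0.008774853630843758 [[0.027, -0.987, 0.161, 0.276], [-1.0, -0.027, 0.001, -0.13], [0.004, -0.161, -0.987, 1.338], [0.0, 0.0, 0.0, 1.0]]
wrist 315.59373138269876 -0.01912573498196634 [[-0.243, -0.922, -0.302, 0.245], [-0.97, 0.231, 0.073, 0.634], [0.002, 0.311, -0.951, 0.384], [0.0, 0.0, 0.0, 1.0]]
[[-9.69924125e-01 -2.07374516e-04 -2.43407371e-01  1.64172133e-01]
 [ 2.43407437e-01 -1.25720496e-03 -9.69923316e-01  6.54348308e-01]
 [-1.04875576e-04 -9.99999188e-01  1.26986992e-03  2.25841828e-01]
 [ 0.00000000e+00  0.00000000e+00  0.00000000e+00  1.00000000e+00]]
```

View pics/scene0.png

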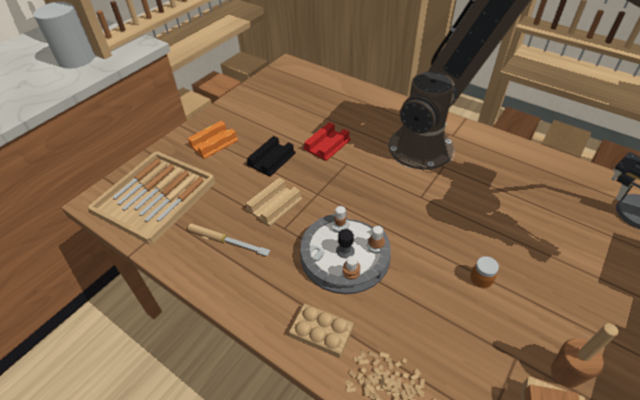

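View pics/top0.png

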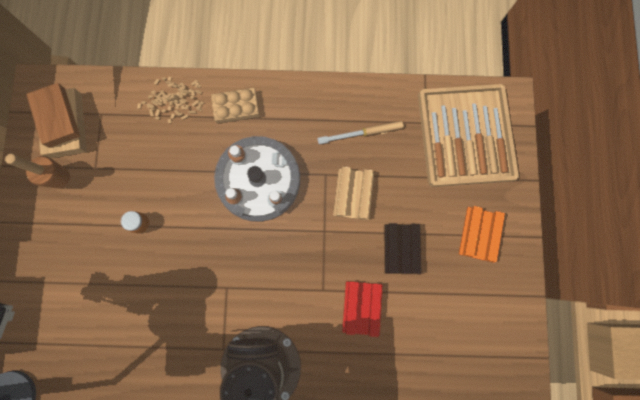

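View pics/wrist0.png

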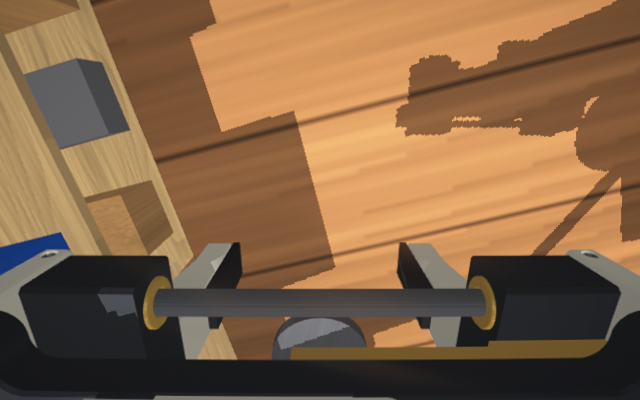

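Run:
```python
from h import *
crop('top0',205,125,390,235,4.3,'topc'); crop('scene0',230,165,410,300,4.4,'scenec')
f=load('top0'); g=load('scene0')
for n,f,u,v in [('hub',f,257,175),('rack',f,354,193),('jar',f,134,221)]: print(n,pt(f,u,v))
```

```text
hub [0.55229734 0.0241442  0.09697885]
rack [ 0.52360548 -0.26807761  0.00724624]
jar [0.41073535 0.38023107 0.07091103]
```

View pics/topc.png

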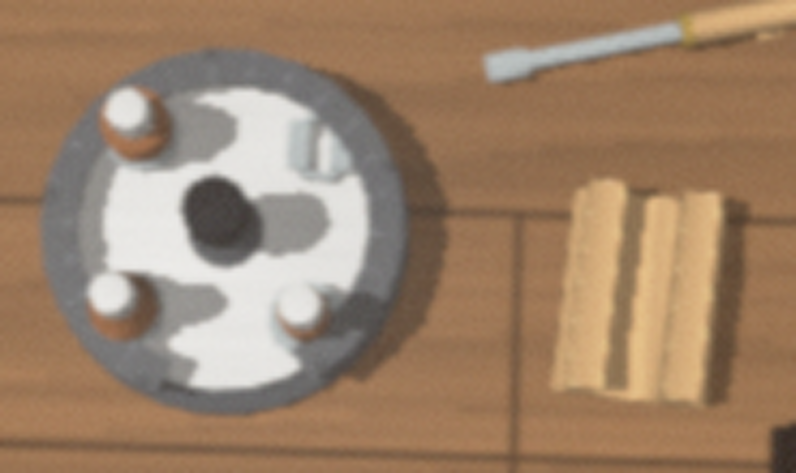

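View pics/scenec.png

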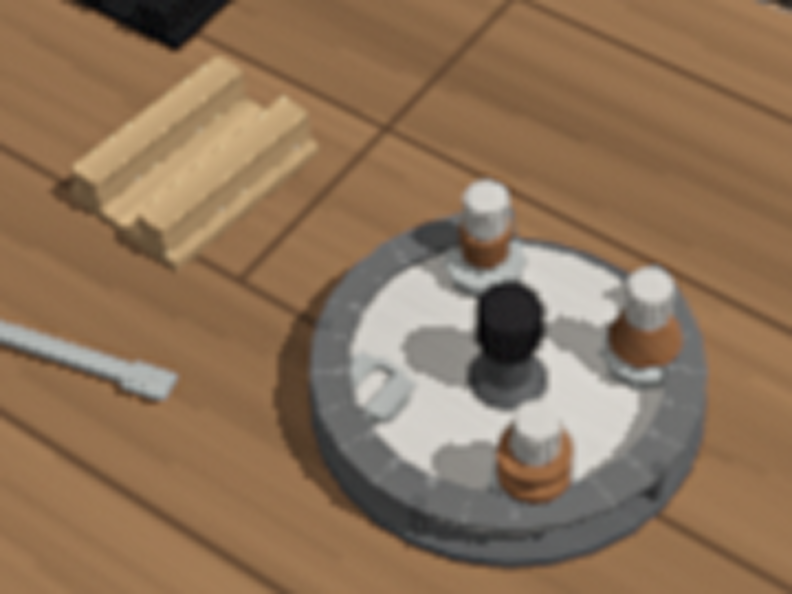

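```bash
cat >> h.py <<'E'
def plan(target,yawx_deg=None,n=None,maxmm=40,maxdeg=7):
    """rows to target TCP pos with tool down, tool x axis at world angle yawx_deg. prints tool-frame rows"""
    T=toolT(); target=np.array(target,float)
    R0=T[:3,:3]; a0=np.degrees(np.arctan2(R0[1,0],R0[0,0]))
    if yawx_deg is None: yawx_deg=a0
    a=np.radians(yawx_deg); x=np.array([np.cos(a),np.sin(a),0]); y=np.array([0,0,-1.]); R1=np.c_[x,y,np.cross(x,y)]
    rv=R.from_matrix(R0.T@R1).as_rotvec(); d=target-T[:3,3]
    m=max(int(np.ceil(max(np.linalg.norm(d)*1e3/maxmm,np.degrees(np.linalg.norm(rv))/maxdeg))),1)
    n=n or m
    print('tcp',T[:3,3].round(4),'yawx',a0.round(2),'dist mm',(np.linalg.norm(d)*1e3).round(1),'rot deg',np.degrees(rv).round(2),'rows',n)
    for i in range(n):
        Ri=R0@R.from_rotvec(rv*i/n).as_matrix()
        print((Ri.T@d*1e3/n).round(1).tolist(), np.degrees(rv/n).round(2).tolist())
E
python3 - <<'E'
from h import *
plan([.55,.10,.26],92)
E
```

```text
tcp [0.1642 0.6543 0.2258] yawx 165.91 dist mm 676.3 rot deg [-6.000e-02  7.391e+01 -5.000e-02] rows 17
[-30.0, -2.0, 26.1] [-0.0, 4.35, -0.0]
[-31.8, -2.0, 23.8] [-0.0, 4.35, -0.0]
[-33.6, -2.0, 21.3] [-0.0, 4.35, -0.0]
[-35.1, -2.0, 18.7] [-0.0, 4.35, -0.0]
[-36.4, -2.0, 16.0] [-0.0, 4.35, -0.0]
[-37.5, -2.0, 13.2] [-0.0, 4.35, -0.0]
[-38.4, -2.0, 10.3] [-0.0, 4.35, -0.0]
[-39.0, -2.0, 7.3] [-0.0, 4.35, -0.0]
[-39.5, -2.0, 4.4] [-0.0, 4.35, -0.0]
[-39.7, -2.0, 1.3] [-0.0, 4.35, -0.0]
[-39.7, -2.0, -1.7] [-0.0, 4.35, -0.0]
[-39.5, -2.0, -4.7] [-0.0, 4.35, -0.0]
[-39.0, -2.0, -7.6] [-0.0, 4.35, -0.0]
[-38.3, -2.0, -10.6] [-0.0, 4.35, -0.0]
[-37.4, -2.0, -13.5] [-0.0, 4.35, -0.0]
[-36.3, -2.0, -16.2] [-0.0, 4.35, -0.0]
[-34.9, -2.0, -19.0] [-0.0, 4.35, -0.0]
```

>>> move_arm --deltas '[{"dp": [-30,-2,26],"rotation": [0,4.4,0]},{"dp": [-32,-2,24],"rotation": [0,4.4,0]},{"dp": [-34,-2,21],"rotation": [0,4.4,0]},{"dp": [-35,-2,19],"rotation": [0,4.4,0]},{"dp": [-36,-2,16],"rotation": [0,4.4,0]}]'

```text
t: 0.57
eef_pos: [0.276, 0.4893, 0.231]
ee_rot: [-1.564, 0.004, 2.506]
force: [0.8, 0.7, 0.4]
width: 0.0876
```

Run:
```python
from h import *
print(arm.get_state()['q'])
plan([.55,.10,.26],92)
```

```text
[ 1.40578145e+00  1.74699493e-01 -2.29306225e-01  3.35654641e-04
 -1.17444674e+00 -4.70841297e-01]
tcp [0.276  0.4893 0.231 ] yawx 143.58 dist mm 476.9 rot deg [-0.26 51.58 -0.37] rows 12
[-37.6, -2.2, 12.6] [-0.02, 4.3, -0.03]
[-38.5, -2.2, 9.7] [-0.02, 4.3, -0.03]
[-39.1, -2.2, 6.8] [-0.02, 4.3, -0.03]
[-39.5, -2.3, 3.8] [-0.02, 4.3, -0.03]
[-39.7, -2.3, 0.9] [-0.02, 4.3, -0.03]
[-39.6, -2.3, -2.1] [-0.02, 4.3, -0.03]
[-39.3, -2.3, -5.1] [-0.02, 4.3, -0.03]
[-38.9, -2.3, -8.0] [-0.02, 4.3, -0.03]
[-38.1, -2.4, -10.9] [-0.02, 4.3, -0.03]
[-37.2, -2.4, -13.7] [-0.02, 4.3, -0.03]
[-36.1, -2.4, -16.5] [-0.02, 4.3, -0.03]
[-34.7, -2.4, -19.1] [-0.02, 4.3, -0.03]
```

>>> move_arm --deltas '[{"dp": [-38,-2,12],"rotation": [0,4.3,0]},{"dp": [-39,-2,10],"rotation": [0,4.3,0]},{"dp": [-39,-2,7],"rotation": [0,4.3,0]},{"dp": [-40,-2,4],"rotation": [0,4.3,0]},{"dp": [-40,-2,1],"rotation": [0,4.3,0]}]'

```text
t: 0.98
eef_pos: [0.3919, 0.3165, 0.2422]
ee_rot: [-1.565, 0.006, 2.113]
force: [0.3, 0.7, -0.5]
width: 0.0875
```

>>> move_arm --deltas '[{"dp": [-40,-2,-2],"rotation": [0,4.3,0]},{"dp": [-39,-2,-5],"rotation": [0,4.3,0]},{"dp": [-39,-2,-8],"rotation": [0,4.3,0]},{"dp": [-38,-2,-11],"rotation": [0,4.3,0]},{"dp": [-37,-2,-14],"rotation": [0,4.3,0]}]'

```text
t: 1.4
eef_pos: [0.5047, 0.1425, 0.2546]
ee_rot: [-1.569, 0.006, 1.72]
force: [0.0, 0.2, -0.0]
width: 0.0877
```

Run:
```python
from h import *
print(arm.get_state()['q'])
f=grab('wrist');save(f,'w1')
plan([.55,.10,.26],92)
```

```text
[ 0.65333641  0.09274704 -0.27362622  0.00509851 -1.20855831 -0.50569537]
tcp [0.5074 0.1376 0.2548] yawx 98.06 dist mm 57.0 rot deg [-0.04  6.06 -0.47] rows 2
[-21.6, -2.4, -18.4] [-0.02, 3.03, -0.24]
[-20.6, -2.5, -19.5] [-0.02, 3.03, -0.24]
```

View pics/w1.png

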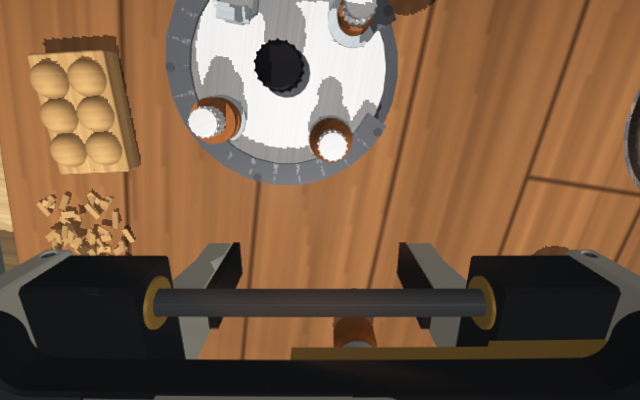

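>>> move_arm --deltas '[{"dp": [-35,-2,-25],"rotation": [0,3,0]},{"dp": [-35,-2,-25],"rotation": [0,3,0]},{"dp": [0,0,0],"rotation": [0,0,0]}]'

```text
t: 1.7
eef_pos: [0.561, 0.0755, 0.2589]
ee_rot: [-1.571, 0.008, 1.597]
force: [0.3, 1.7, 0.8]
width: 0.0878
```

Run:
```python
from h import *
f=grab('wrist');save(f,'w2')
crop('w2',160,0,440,240,2.8,'w2c')
print(toolT())
```

```text
[[-2.78521227e-02 -8.07873961e-04 -9.99611728e-01  5.59602673e-01]
 [ 9.99583892e-01 -7.52884503e-03 -2.78452624e-02  7.70635391e-02]
 [-7.50342632e-03 -9.99971332e-01  1.01723211e-03  2.58556031e-01]
 [ 0.00000000e+00  0.00000000e+00  0.00000000e+00  1.00000000e+00]]
```

View pics/w2c.png

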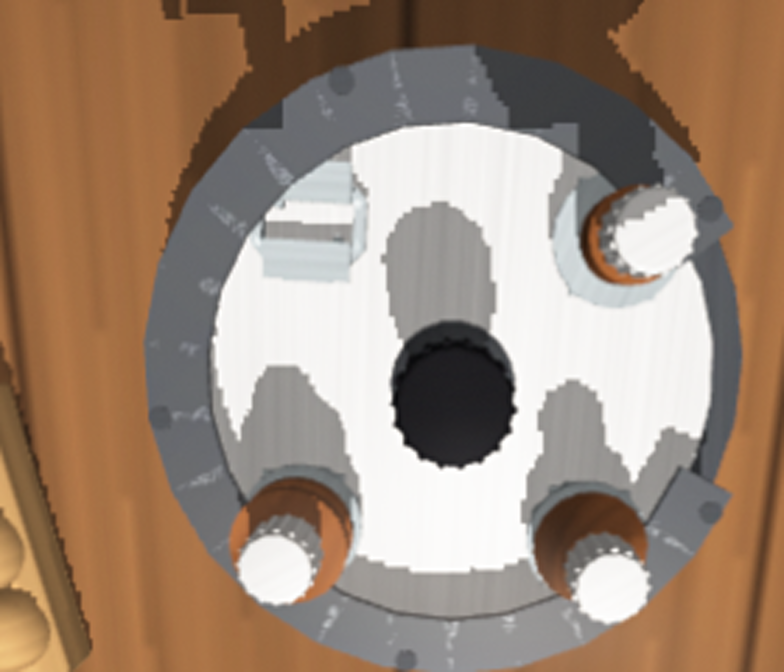

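```bash
cat >> h.py <<'E'
def cloud(f):
    v,u=np.mgrid[0:400,0:640]; d=np.stack([(u-f['cx'])/f['fx'],(v-f['cy'])/f['fy']],-1); s=d.copy()
    for _ in range(15): s=d/(1+f['k1']*(s**2).sum(-1,keepdims=True))
    z=f['z_map'][...,None]; P=np.concatenate([s*z,z],-1)@f['T'][:3,:3].T+f['T'][:3,3]; P[f['z_map']<=0]=np.nan; return P
E
python3 - <<'E'
from h import *
from scipy.optimize import least_squares
f=load('w2'); P=cloud(f)[:245].reshape(-1,3); P=P[~np.isnan(P[:,0])]
c0=np.array([.56,.023])
for it in range(2):
    r=np.hypot(*(P[:,:2]-c0).T)
    print('disc z', np.median(P[(r>40e-3)&(r<60e-3),2]), 'bench z',np.median(P[(r>.15)&(r<.2),2]))
    rail=P[(r<.14)&(r>.095)&(abs(P[:,2]-.0435)<.006)]; print(len(rail),np.median(rail[:,2]))
    # outer edge: max r per angle bin
    a=np.arctan2(rail[:,1]-c0[1],rail[:,0]-c0[0]); rr=np.hypot(*(rail[:,:2]-c0).T)
    b=np.floor(np.degrees(a)/4).astype(int); E=[];I=[]
    for k in np.unique(b):
        m=b==k
        if m.sum()>12: E.append(rail[m][np.argsort(rr[m])[-3:]].mean(0)[:2])
    E=np.array(E); s=least_squares(lambda p:np.hypot(*(E-p[:2]).T)-p[2],[*c0,.128],loss='soft_l1',f_scale=.001); print('rail fit',s.x); c0=s.x[:2]
h=np.histogram(np.degrees(a),bins=np.arange(-180,181,5)); print([(int(x),int(n)) for x,n in zip(h[1],h[0])])
top=P[(P[:,2]>.095)&(P[:,2]<.11)&(r<.15)]
print('tops n',len(top))
lab=cv2.kmeans(top[:,:2].astype(np.float32),4,None,(3,50,1e-5),10,cv2.KMEANS_PP_CENTERS)[1].ravel()
for k in range(4):
    q=top[lab==k]; q=q[abs(q[:,2]-np.median(q[:,2]))<.002]
    (cx,cy),rad=cv2.minEnclosingCircle((q[:,:2]*1e3).astype(np.float32)); d=np.array([cx,cy])/1e3-c0
    print(len(q),q.mean(0),'circ',cx,cy,rad,'polar',np.hypot(*d),np.degrees(np.arctan2(d[1],d[0])))
E
```

```text
disc z 0.021894733858851156 bench z -7.287580469117483e-05
10644 0.04437031327372987
rail fit [0.55802188 0.03384286 0.12811073]
disc z 0.021842989797614343 bench z -6.117464265975592e-05
11243 0.04436626831595303
rail fit [0.5580777  0.03383056 0.12811926]
[(-180, 0), (-175, 0), (-170, 0), (-165, 0), (-160, 0), (-155, 21), (-150, 132), (-145, 104), (-140, 104), (-135, 168), (-130, 258), (-125, 288), (-120, 254), (-115, 258), (-110, 259), (-105, 263), (-100, 260), (-95, 269), (-90, 266), (-85, 262), (-80, 267), (-75, 263), (-70, 260), (-65, 261), (-60, 252), (-55, 252), (-50, 248), (-45, 240), (-40, 239), (-35, 235), (-30, 228), (-25, 227), (-20, 217), (-15, 211), (-10, 209), (-5, 202), (0, 198), (5, 197), (10, 190), (15, 186), (20, 183), (25, 191), (30, 113), (35, 48), (40, 23), (45, 12), (50, 46), (55, 105), (60, 158), (65, 159), (70, 158), (75, 155), (80, 156), (85, 151), (90, 162), (95, 154), (100, 157), (105, 157), (110, 158), (115, 162), (120, 97), (125, 10), (130, 6), (135, 49), (140, 115), (145, 179), (150, 167), (155, 177), (160, 87), (165, 0), (170, 0), (175, 0)]
tops n 3471
1422 [0.55784322 0.03327233 0.09975634] circ 557.190185546875 32.50614547729492 22.716726303100586 polar 0.0015942915089129002 -123.8268224052021
717 [ 0.49336402 -0.02718736  0.10246839] circ 493.14776611328125 -26.751949310302734 14.375449180603027 polar 0.0888039263733442 -136.9837842510201
494 [0.62293697 0.09477583 0.10216242] circ 622.7805786132812 95.2480697631836 13.91105842590332 polar 0.08921083126260262 43.50781354576972
495 [0.49655504 0.09884531 0.10225693] circ 496.5995178222656 99.56843566894531 14.547904014587402 polar 0.09000575170828452 133.0822307872342
```

Run:
```python
from h import *
f=load('w2'); c=np.array([.558,.0335])
for x,y in [(731,493),(680,467),(733,224),(715,185)]:
    p=pt(f,160+x/2.8,y/2.8,.0445)[:2]-c; print(np.hypot(*p)*1e3,np.degrees(np.arctan2(p[1],p[0])))
crop('w2',340,40,440,200,5,'w2d')
# depth map crop colored by height
P=cloud(f); Z=P[...,2]; z=np.nan_to_num(Z)[40:200,340:440]; im=cv2.applyColorMap(np.clip(z/.11*255,0,255).astype(np.uint8),cv2.COLORMAP_JET)
a=cv2.imread('pics/w2d.png'); cv2.imwrite('pics/w2d.png',np.hstack([a[:590],cv2.resize(im,None,fx=5,fy=5,interpolation=0)[:590]])[:, :800] if 0 else cv2.resize(np.hstack([a,cv2.resize(im,(a.shape[1],a.shape[0]),interpolation=0)]),None,fx=.74,fy=.74))
```

```text
128.8222776979692 161.3077190799559
103.28769483672458 162.80901966389126
128.7057772995733 -148.31663486893794
129.69016894381707 -140.9511169026813
```

View pics/w2d.png

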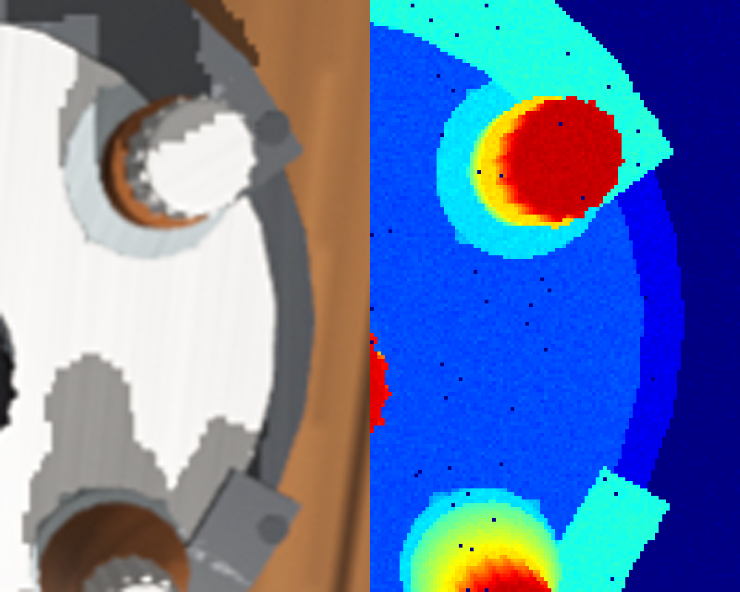

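Run:
```python
from h import *
plan([.558,.0335,.13],88.2)
```

```text
tcp [0.5596 0.0771 0.2586] yawx 91.6 dist mm 135.7 rot deg [-0.05  3.4  -0.43] rows 4
[-10.6, 32.2, 0.7] [-0.01, 0.85, -0.11]
[-10.7, 32.2, 0.5] [-0.01, 0.85, -0.11]
[-10.8, 32.2, 0.4] [-0.01, 0.85, -0.11]
[-10.8, 32.2, 0.2] [-0.01, 0.85, -0.11]
```

>>> move_arm --deltas '[{"dp": [-10.7,32,0.5],"rotation": [0,0.9,-0.1]},{"dp": [-10.7,32,0.5],"rotation": [0,0.9,-0.1]},{"dp": [-10.7,32,0.5],"rotation": [0,0.9,-0.1]},{"dp": [-10.7,32,0.5],"rotation": [0,0.9,-0.1]},{"dp": [0,0,0],"rotation": [0,0,0]}]'

```text
t: 2.17
eef_pos: [0.5581, 0.0339, 0.1281]
ee_rot: [-1.575, -0.003, 1.534]
force: [-1.4, -0.3, -1.7]
width: 0.0879
```

Run:
```python
from h import *
f=grab('wrist');save(f,'w3')
P=cloud(f).reshape(-1,3);P=P[~np.isnan(P[:,0])]
q=P[(abs(P[:,2]-.1)<.003)&(np.hypot(P[:,0]-.558,P[:,1]-.0335)<.03)]
print(len(q), cv2.minEnclosingCircle((q[:,:2]*1e3).astype(np.float32)), q.mean(0), np.median(q[:,2]))
plan([.558,.0335,.068],88.2)
```

```text
3199 ((558.1357421875, 33.904510498046875), 22.99618148803711) [0.55798063 0.03255817 0.09970244] 0.09974564757630452
tcp [0.5599 0.0348 0.1311] yawx 87.99 dist mm 63.1 rot deg [ 0.42 -0.21  0.19] rows 2
[-0.8, 31.5, 1.2] [0.21, -0.1, 0.1]
[-0.7, 31.5, 1.0] [0.21, -0.1, 0.1]
```

View pics/w3.png

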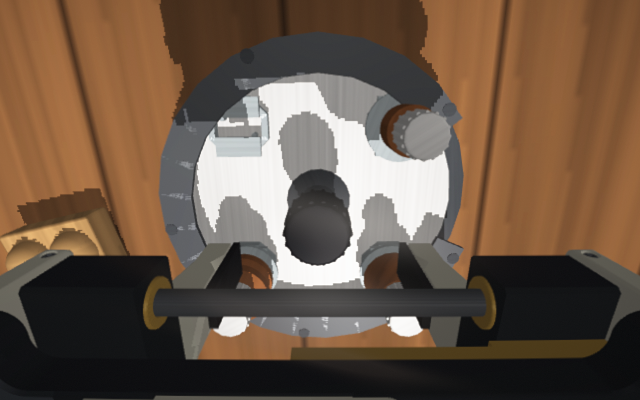

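>>> move_arm --deltas '[{"dp": [-0.5,21,0.8],"rotation": [0.2,0,0]},{"dp": [-0.5,21,0.8],"rotation": [0.2,0,0]},{"dp": [0,20,0.5],"rotation": [0,0,0]},{"dp": [0,0,0],"rotation": [0,0,0]}]'

```text
t: 2.55
eef_pos: [0.563, 0.0389, 0.0753]
ee_rot: [-1.582, -0.006, 1.543]
force: [-0.1, 0.1, -0.3]
width: 0.0878
```

Run:
```python
from h import *
plan([.558,.0335,.068],88.2); s=arm.get_state(); print(s['force'],s['moment'],s['q'])
```

```text
tcp [0.563  0.0389 0.0753] yawx 88.42 dist mm 10.3 rot deg [0.62 0.22 0.33] rows 1
[-5.5, 7.2, 4.9] [0.62, 0.22, 0.33]
[-0.09846685  0.06159512 -0.32169372] [ 0.01928058  0.16520012 -0.04925181] [ 4.15317763e-01  3.17609841e-01 -4.34953798e-01 -7.77837867e-04
 -8.06061142e-01 -4.42338633e-01]
```

>>> move_arm --deltas '[{"dp": [-5.5,7,5],"rotation": [0.6,0,0.3]},{"dp": [0,0,0],"rotation": [0,0,0]}]'

```text
t: 2.72
eef_pos: [0.5594, 0.0353, 0.0712]
ee_rot: [-1.574, -0.001, 1.547]
force: [-0.2, -0.5, -0.2]
width: 0.0877
```

Run:
```python
from h import *
plan([.558,.0335,.068],88.2); s=arm.get_state(); print(s['force'],s['moment'],s['qd'])
```

```text
tcp [0.5594 0.0353 0.0712] yawx 88.64 dist mm 4.0 rot deg [0.17 0.44 0.03] rows 1
[-1.9, 3.2, 1.4] [0.17, 0.44, 0.03]
[-0.24454338 -0.52522847 -0.16109045] [ 0.08945867  0.1258685  -0.04501912] [ 0.02143405 -0.04232815  0.06572264  0.02503492 -0.02738907 -0.00793392]
```

Good; correct the remainder and close on the hub.

>>> move_arm --deltas '[{"dp": [-2,3,1.5],"rotation": [0,0,0]},{"dp": [-0.5,0.5,0.3],"rotation": [0,0,0]},{"dp": [0,0,0],"rotation": [0,0,0]}]'

```text
t: 2.97
eef_pos: [0.5599, 0.0341, 0.0717]
ee_rot: [-1.579, -0.002, 1.549]
force: [0.3, -0.4, 0.7]
width: 0.0877
```

>>> move_arm --deltas '[{"dp": [0,0,0],"rotation": [0,0,0]},{"dp": [0,0,0],"rotation": [0,0,0]},{"dp": [0,0,0],"rotation": [0,0,0]},{"dp": [0,0,0],"rotation": [0,0,0]}]' --jaw 255 --squeeze 40

```text
t: 3.3
eef_pos: [0.561, 0.0343, 0.0738]
ee_rot: [-1.583, -0.003, 1.549]
force: [-0.2, -0.4, -0.8]
width: 0.0669
```

Run:
```python
from h import *
plan([.558,.0335,.068],142); s=arm.get_state(); print(s['force'],s['moment'],s['width'])
```

```text
tcp [0.561  0.0343 0.0738] yawx 88.76 dist mm 6.6 rot deg [  0.72 -53.24  -0.13] rows 8
[-0.1, 0.7, 0.4] [0.09, -6.66, -0.02]
[-0.1, 0.7, 0.4] [0.09, -6.66, -0.02]
[-0.0, 0.7, 0.4] [0.09, -6.66, -0.02]
[0.0, 0.7, 0.4] [0.09, -6.66, -0.02]
[0.1, 0.7, 0.4] [0.09, -6.66, -0.02]
[0.1, 0.7, 0.4] [0.09, -6.66, -0.02]
[0.2, 0.7, 0.4] [0.09, -6.66, -0.02]
[0.2, 0.7, 0.3] [0.09, -6.66, -0.02]
[-0.23430906 -0.39999715 -0.84244559] [ 0.07573621 -0.00608975 -0.00118905] 0.06690363603097962
```

>>> move_arm --deltas '[{"dp": [-0.8,5,3],"rotation": [0.7,0,0]},{"dp": [0,1.2,0.3],"rotation": [0.1,0,0]},{"dp": [0,0.6,0.3],"rotation": [0.1,0,0]},{"dp": [0,0.6,0.3],"rotation": [0.1,0,0]},{"dp": [0,0.6,0.3],"rotation": [0.1,0,0]}]'

```text
t: 3.72
eef_pos: [0.5595, 0.0336, 0.067]
ee_rot: [-1.567, -0.004, 1.55]
force: [-8.2, 2.6, 13.7]
width: 0.0433
```

>>> move_arm --deltas '[{"dp": [0,0.5,0.2],"rotation": [0.1,0,0]},{"dp": [0,0.5,0.2],"rotation": [0.1,0,0]}]'

```text
t: 3.88
eef_pos: [0.5595, 0.0336, 0.067]
ee_rot: [-1.564, -0.004, 1.55]
force: [-3.2, -0.4, 5.5]
width: 0.0432
```

Run:
```python
from h import *
plan([.558,.0335,.068],142); s=arm.get_state(); print(s['force'],s['moment'],s['width'])
```

```text
tcp [0.5595 0.0336 0.067 ] yawx 88.8 dist mm 1.8 rot deg [ -0.27 -53.2    0.39] rows 8
[-0.0, -0.1, 0.2] [-0.03, -6.65, 0.05]
[0.0, -0.1, 0.2] [-0.03, -6.65, 0.05]
[0.0, -0.1, 0.2] [-0.03, -6.65, 0.05]
[0.0, -0.1, 0.2] [-0.03, -6.65, 0.05]
[0.1, -0.1, 0.2] [-0.03, -6.65, 0.05]
[0.1, -0.1, 0.2] [-0.03, -6.65, 0.05]
[0.1, -0.1, 0.2] [-0.03, -6.65, 0.05]
[0.1, -0.1, 0.1] [-0.03, -6.65, 0.05]
[-3.16715756 -0.37899637  5.53729113] [-0.02777011  0.14032259 -0.12778991] 0.043220473165521675
```

>>> move_arm --deltas '[{"dp": [0,0,0],"rotation": [0,-5,0]},{"dp": [0,0,0],"rotation": [0,-6,0]},{"dp": [0,0,0],"rotation": [0,-6,0]},{"dp": [0,0,0],"rotation": [0,-6,0]}]'

```text
t: 4.22
eef_pos: [0.5596, 0.0336, 0.067]
ee_rot: [-1.566, -0.007, 1.961]
force: [-0.9, 0.6, 1.8]
width: 0.0436
```

Run:
```python
from h import *
plan([.5595,.0335,.068],142.5); s=arm.get_state(); print(s['force'],s['moment'],s['width'])
f=grab('wrist');save(f,'w4')
```

```text
tcp [0.5596 0.0336 0.067 ] yawx 112.38 dist mm 1.0 rot deg [ -0.13 -30.12   0.46] rows 5
[-0.0, -0.2, 0.0] [-0.03, -6.02, 0.09]
[-0.0, -0.2, 0.0] [-0.03, -6.02, 0.09]
[-0.0, -0.2, 0.0] [-0.03, -6.02, 0.09]
[-0.0, -0.2, 0.0] [-0.03, -6.02, 0.09]
[0.0, -0.2, 0.0] [-0.03, -6.02, 0.09]
[-0.88331188  0.59439014  1.75887213] [ 0.14188364 -0.03484804 -0.1786164 ] 0.04360463837304339
```

View pics/w4.png

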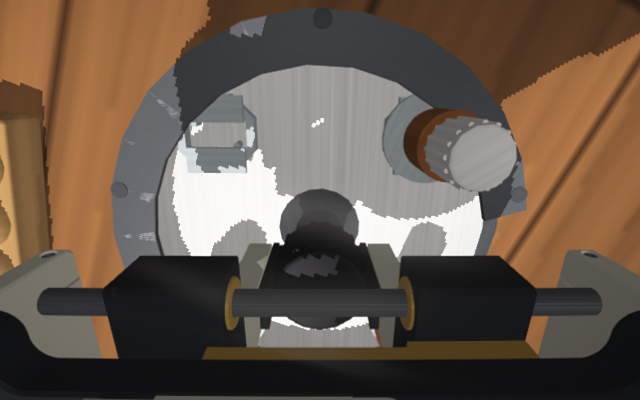

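>>> move_arm --deltas '[{"dp": [0,0,0],"rotation": [0,-6,0]},{"dp": [0,0,0],"rotation": [0,-6,0]},{"dp": [0,0,0],"rotation": [0,-6,0]},{"dp": [0,0,0],"rotation": [0,-6,0]},{"dp": [0,0,0],"rotation": [0,-5.5,0]}]'

```text
t: 4.68
eef_pos: [0.5598, 0.0337, 0.067]
ee_rot: [-1.57, -0.009, 2.491]
force: [-0.8, 0.4, 2.3]
width: 0.0433
```

Run:
```python
from h import *
plan([.5595,.0335,.068],142.5); s=arm.get_state(); print(s['force'],s['moment'],s['width'],s['q'])
```

```text
tcp [0.5598 0.0337 0.067 ] yawx 142.71 dist mm 1.1 rot deg [-0.04  0.21  0.51] rows 1
[0.1, -1.0, 0.4] [-0.04, 0.21, 0.51]
[-0.77940601  0.42649309  2.2764    ] [-0.05748029  0.13964317 -0.19306995] 0.043280517948464145 [ 0.40393205  0.33296394 -0.43162792 -0.01022015 -0.81113602  0.52301892]
```

Release the hub and rise, then look.

>>> move_arm --deltas '[{"dp": [0,0,0],"rotation": [0,0,0]},{"dp": [0,0,0],"rotation": [0,0,0]},{"dp": [0,0,0],"rotation": [0,0,0]},{"dp": [0,0,0],"rotation": [0,0,0]},{"dp": [0,0,0],"rotation": [0,0,0]}]' --jaw 0

```text
t: 5.1
eef_pos: [0.5592, 0.0336, 0.066]
ee_rot: [-1.568, -0.01, 2.478]
force: [0.2, 0.5, -0.2]
width: 0.0712
```

>>> move_arm --deltas '[{"dp": [0,-15,0],"rotation": [0,0,0]},{"dp": [0,-30,0],"rotation": [0,0,0]},{"dp": [0,-40,0],"rotation": [0,0,0]},{"dp": [0,-40,0],"rotation": [0,0,0]},{"dp": [0,-5,0],"rotation": [0,0,0]}]'

```text
t: 5.52
eef_pos: [0.5577, 0.0316, 0.1967]
ee_rot: [-1.559, -0.016, 2.469]
force: [1.8, 0.5, 0.9]
width: 0.0876
```

Run:
```python
from h import *
f=grab('wrist');save(f,'w5')
plan([.48,.08,.24],142.5); s=arm.get_state(); print(s['force'],s['moment'],s['width'],s['q'])
```

```text
tcp [0.557  0.0318 0.1951] yawx 141.41 dist mm 101.3 rot deg [-0.72 -1.08  0.98] rows 3
[30.3, -14.4, 3.6] [-0.24, -0.36, 0.33]
[30.3, -14.6, 3.4] [-0.24, -0.36, 0.33]
[30.2, -14.8, 3.1] [-0.24, -0.36, 0.33]
[ 0.13952091 -0.20003017  0.51261654] [ 0.04621712 -0.16435309  0.0156576 ] 0.08786543632364932 [ 0.40155997  0.20354702 -0.27449879 -0.00987646 -1.1120271   0.50031108]
```

View pics/w5.png

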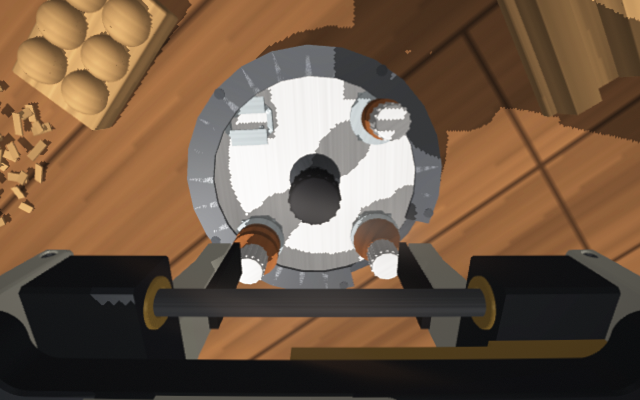

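Run:
```python
from h import *
f=load('w5'); P=cloud(f)
for b in [(340,430,240,288),(330,440,90,150),(280,350,170,230)]:
    q=P[b[2]:b[3],b[0]:b[1]].reshape(-1,3); q=q[(q[:,2]>.096)&(q[:,2]<.106)]
    (x,y),r=cv2.minEnclosingCircle((q[:,:2]*1e3).astype(np.float32)); 
    d=np.array([x,y])-[559,33.7]; print(len(q),x,y,r,q[:,2].mean(),np.hypot(*d),np.degrees(np.arctan2(d[1],d[0]))%360)
crop('w5',330,180,450,290,6,'w5c')
```

```text
643 469.7590637207031 20.302913665771484 14.804298400878906 0.10181448617608378 90.2409365546053 188.537638486656
1044 571.9495239257812 -54.94736862182617 15.043330192565918 0.10202060401867077 89.58820309325505 278.3109301728207
1946 558.3504028320312 33.76545333862305 23.238040924072266 0.09964194561848105 0.652886376155854 174.24630274731132
```

View pics/w5c.png

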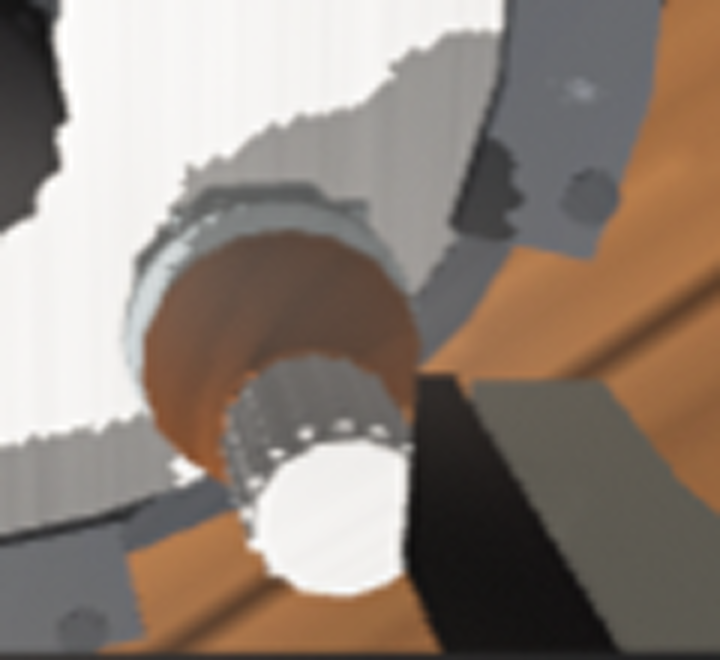

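Run:
```python
from h import *
plan([.470,.022,.125],142)
```

```text
tcp [0.557  0.0318 0.1951] yawx 141.41 dist mm 112.1 rot deg [-0.72 -0.58  0.97] rows 3
[20.2, 24.0, 20.3] [-0.24, -0.19, 0.32]
[20.4, 23.8, 20.4] [-0.24, -0.19, 0.32]
[20.6, 23.6, 20.4] [-0.24, -0.19, 0.32]
```

>>> move_arm --deltas '[{"dp": [20,20,20],"rotation": [-0.2,0,0.3]},{"dp": [20,22,20],"rotation": [-0.2,0,0.3]},{"dp": [20,22,20],"rotation": [-0.2,0,0.3]},{"dp": [2,2,2],"rotation": [0,0,0]},{"dp": [0,0.5,0],"rotation": [0,0,0]}]'

```text
t: 5.98
eef_pos: [0.4663, 0.0212, 0.1274]
ee_rot: [-1.573, 0.002, 2.46]
force: [0.3, 0.5, 1.6]
width: 0.0872
```

Run:
```python
from h import *
f=grab('wrist');save(f,'w6')
plan([.470,.022,.0685],142)
P=cloud(f).reshape(-1,3); q=P[(P[:,2]>.098)&(P[:,2]<.106)]
q=q[np.hypot(q[:,0]-.47,q[:,1]-.022)<.025]
if len(q): print(len(q),cv2.minEnclosingCircle((q[:,:2]*1e3).astype(np.float32)),q.mean(0))
```

```text
tcp [0.4658 0.021  0.1271] yawx 140.89 dist mm 58.7 rot deg [ 0.08 -1.11 -0.02] rows 2
[-1.3, 29.3, -1.7] [0.04, -0.55, -0.01]
[-1.3, 29.3, -1.7] [0.04, -0.55, -0.01]
1482 ((469.3409118652344, 20.472951889038086), 14.999011039733887) [0.47029774 0.01973221 0.10206396]
```

View pics/w6.png

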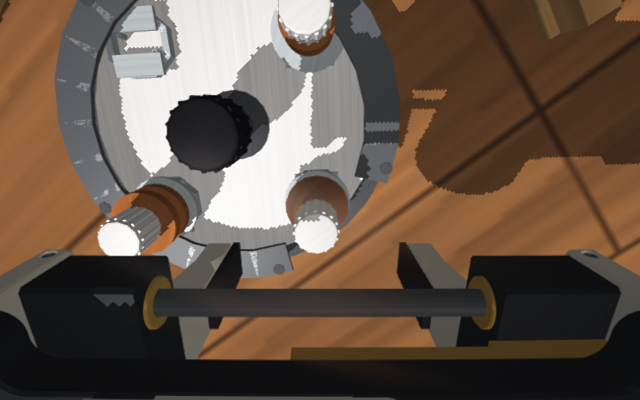

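>>> move_arm --deltas '[{"dp": [-1.5,20,-1],"rotation": [0,-0.5,0]},{"dp": [-1,20,-1],"rotation": [0,-0.5,0]},{"dp": [0,18,0],"rotation": [0,0,0]},{"dp": [0,3,0],"rotation": [0,0,0]}]'

```text
t: 6.37
eef_pos: [0.4748, 0.023, 0.0673]
ee_rot: [-1.579, 0.005, 2.475]
force: [-1.0, -0.5, 0.0]
width: 0.0879
```

Run:
```python
from h import *
plan([.4697,.0208,.0685],142);s=arm.get_state(); print(s['force'],s['width'])
```

```text
tcp [0.4748 0.023  0.0673] yawx 141.83 dist mm 5.6 rot deg [ 0.49 -0.17 -0.27] rows 1
[2.6, -1.3, 4.8] [0.49, -0.17, -0.27]
[-0.95879383 -0.48035373  0.00160822] 0.08786724798986066
```

>>> move_arm --deltas '[{"dp": [2.6,-1,4.8],"rotation": [0.5,0,-0.2]},{"dp": [0,0.5,0.5],"rotation": [0,0,0]},{"dp": [0,0.5,0.2],"rotation": [0,0,0]}]'

```text
t: 6.62
eef_pos: [0.4709, 0.0204, 0.0678]
ee_rot: [-1.568, 0.001, 2.474]
force: [0.2, 0.4, 0.1]
width: 0.0879
```

Run:
```python
from h import *
plan([.4697,.0208,.0685],142);s=arm.get_state(); print(s['force'],s['width'])
f=grab('wrist');save(f,'w7')
```

```text
tcp [0.4709 0.0204 0.0678] yawx 141.77 dist mm 1.4 rot deg [-0.13 -0.23 -0.05] rows 1
[1.2, -0.7, 0.4] [-0.13, -0.23, -0.05]
[0.22349483 0.43432211 0.10954554] 0.08790979044077177
```

View pics/w7.png

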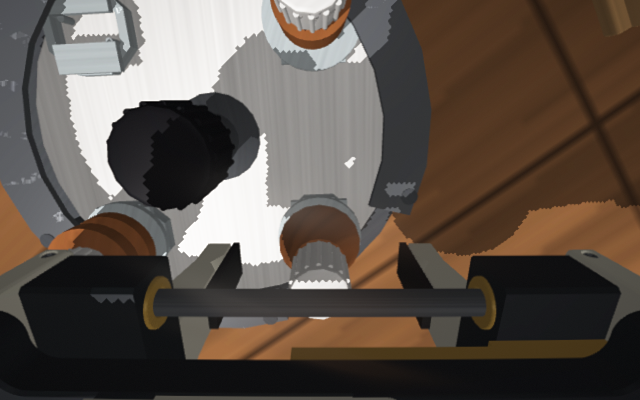

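>>> move_arm --deltas '[{"dp": [1.2,0,0.4],"rotation": [0,0,0]},{"dp": [0,0.3,0],"rotation": [0,0,0]},{"dp": [0,0.3,0],"rotation": [0,0,0]},{"dp": [0,0.3,0],"rotation": [0,0,0]},{"dp": [0,0.3,0],"rotation": [0,0,0]}]' --jaw 255 --squeeze 25

```text
t: 7.08
eef_pos: [0.4714, 0.0216, 0.0695]
ee_rot: [-1.574, 0.004, 2.474]
force: [-0.2, 0.0, -0.4]
width: 0.0599
```

Run:
```python
from h import *
plan([.4697,.0208,.0685],142);s=arm.get_state(); print(s['force'],s['width'])
```

```text
tcp [0.4714 0.0216 0.0695] yawx 141.77 dist mm 2.2 rot deg [ 0.17 -0.23 -0.21] rows 1
[0.8, 1.0, 1.7] [0.17, -0.23, -0.21]
[-0.22683123  0.01070368 -0.3832553 ] 0.05992308958360138
```

>>> move_arm --deltas '[{"dp": [0.8,1,1.7],"rotation": [0.2,0,-0.2]},{"dp": [0,0.4,0.3],"rotation": [0,0,0]},{"dp": [0,0.4,0.3],"rotation": [0,0,0]},{"dp": [0,0.3,0.2],"rotation": [0,0,0]},{"dp": [0,0.3,0.2],"rotation": [0,0,0]}]'

```text
t: 7.5
eef_pos: [0.4691, 0.0201, 0.0671]
ee_rot: [-1.571, 0.0, 2.475]
force: [-2.6, 1.8, 4.2]
width: 0.0304
```

>>> move_arm --deltas '[{"dp": [0,0.3,0],"rotation": [0,0,0]},{"dp": [0,0.3,0],"rotation": [0,0,0]}]'

```text
t: 7.67
eef_pos: [0.4692, 0.0201, 0.0671]
ee_rot: [-1.571, 0.0, 2.475]
force: [-2.6, 0.8, 7.0]
width: 0.0309
```

Run:
```python
from h import *
plan([.4697,.0208,.0685],142);s=arm.get_state(); print(s['force'],s['moment'],s['width'])
```

```text
tcp [0.4692 0.0201 0.0671] yawx 141.8 dist mm 1.6 rot deg [-0.01 -0.2  -0.01] rows 1
[0.0, -1.4, -0.8] [-0.01, -0.2, -0.01]
[-2.57341557  0.75463761  6.95351451] [ 0.3150874   0.95864517 -0.04845299] 0.03093942444856667
```

>>> move_arm --deltas '[{"dp": [0,-0.3,0],"rotation": [0,3,0]},{"dp": [0,0,0],"rotation": [0,6,0]},{"dp": [0,0,0],"rotation": [0,6,0]},{"dp": [0,0,0],"rotation": [0,6,0]}]'

```text
t: 8.0
eef_pos: [0.4688, 0.02, 0.0672]
ee_rot: [-1.57, 0.0, 2.098]
force: [0.3, 0.8, 1.2]
width: 0.0305
```

Run:
```python
from h import *
plan([.4697,.0208,.0685],142);s=arm.get_state(); print(s['force'],s['moment'],s['width'])
f=grab('wrist');save(f,'w8')
```

```text
tcp [0.4688 0.02   0.0672] yawx 120.18 dist mm 1.8 rot deg [ -0.04 -21.82   0.  ] rows 4
[0.1, -0.3, -0.3] [-0.01, -5.45, 0.0]
[0.0, -0.3, -0.3] [-0.01, -5.45, 0.0]
[0.0, -0.3, -0.3] [-0.01, -5.45, 0.0]
[-0.0, -0.3, -0.3] [-0.01, -5.45, 0.0]
[0.31102304 0.77190177 1.21527074] [ 0.09816133 -0.03186861  0.00020822] 0.030460601874828918
```

View pics/w8.png

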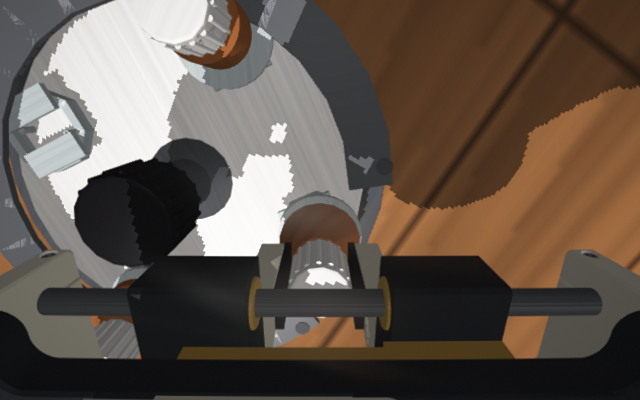

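>>> move_arm --deltas '[{"dp": [0,0,0],"rotation": [0,6,0]},{"dp": [0,0,0],"rotation": [0,6,0]},{"dp": [0,0,0],"rotation": [0,6,0]},{"dp": [0,0,0],"rotation": [0,6,0]},{"dp": [0,0,0],"rotation": [0,6,0]}]'

```text
t: 8.47
eef_pos: [0.4691, 0.02, 0.0672]
ee_rot: [-1.571, 0.001, 1.559]
force: [0.1, -0.9, 0.1]
width: 0.0307
```

Run:
```python
from h import *
plan([.4697,.0208,.0685],70);s=arm.get_state(); print(s['force'],s['moment'],s['width'])
```

```text
tcp [0.4691 0.02   0.0672] yawx 89.32 dist mm 1.6 rot deg [-1.000e-02  1.932e+01 -3.000e-02] rows 3
[0.3, -0.4, -0.2] [-0.0, 6.44, -0.01]
[0.3, -0.4, -0.2] [-0.0, 6.44, -0.01]
[0.3, -0.4, -0.1] [-0.0, 6.44, -0.01]
[ 0.08426566 -0.86808057  0.11962972] [ 0.11849598 -0.07849703  0.01250082] 0.030684146213067805
```

>>> move_arm --deltas '[{"dp": [0,0,0],"rotation": [0,6,0]},{"dp": [0,0,0],"rotation": [0,6,0]},{"dp": [0,0,0],"rotation": [0,5,0]},{"dp": [0,0,0],"rotation": [0,0,0]}]'

```text
t: 8.8
eef_pos: [0.4695, 0.0199, 0.0672]
ee_rot: [-1.571, 0.001, 1.254]
force: [0.3, -0.1, -0.2]
width: 0.0306
```

Run:
```python
from h import *
plan([.4697,.0208,.0685],70);s=arm.get_state(); print(s['force'],s['moment'],s['width'])
f=grab('wrist');save(f,'w9')
```

```text
tcp [0.4695 0.0199 0.0672] yawx 71.82 dist mm 1.6 rot deg [ 0.03  1.82 -0.05] rows 1
[0.9, -1.3, 0.1] [0.03, 1.82, -0.05]
[ 0.27237466 -0.0540831  -0.21034065] [ 0.08591806 -0.3188294   0.05272594] 0.030604796720042154
```

View pics/w9.png

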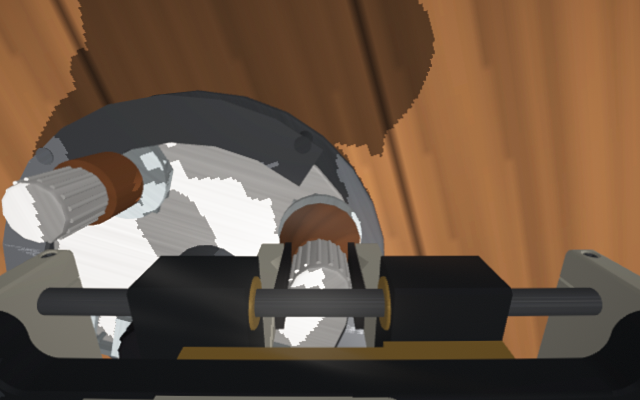

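>>> move_arm --deltas '[{"dp": [0,0,0],"rotation": [0,1.5,0]},{"dp": [0,-2,0],"rotation": [0,0,0]},{"dp": [0,-2,0],"rotation": [0,0,0]}]'

```text
t: 9.1
eef_pos: [0.469, 0.0196, 0.0708]
ee_rot: [-1.57, 0.002, 1.24]
force: [1.3, -0.8, -2.4]
width: 0.0306
```

Run:
```python
from h import *
s=arm.get_state(); print(s['force'],s['moment'],s['width'],s['eef_pos'],s['ee_rot'])
```

```text
[ 1.29064385 -0.84184945 -2.37984216] [-0.15652008 -0.44754754  0.0051632 ] 0.03057807660652717 [0.46902744 0.01956024 0.07077995] [-1.57032533  0.00177607  1.23965017]
```

>>> move_arm --deltas '[{"dp": [0,-4,0],"rotation": [0,0,0]},{"dp": [0,-6,0],"rotation": [0,0,0]},{"dp": [0,-10,0],"rotation": [0,0,0]},{"dp": [0,-20,0],"rotation": [0,0,0]}]'

```text
t: 9.43
eef_pos: [0.4659, 0.0187, 0.1097]
ee_rot: [-1.564, 0.007, 1.243]
force: [0.3, -1.2, -1.7]
width: 0.0307
```

Run:
```python
from h import *
s=arm.get_state(); print(s['force'],s['moment'],s['width'],s['eef_pos'],s['ee_rot'])
f=grab('wrist');save(f,'w10')
f=grab('scene');save(f,'s10');crop('s10',230,120,430,300,4,'s10c')
```

```text
[ 0.27040439 -1.19941587 -1.68775539] [ 0.14153774 -0.11762932 -0.02524794] 0.030678310835621236 [0.46586061 0.01866182 0.10973702] [-1.56364481  0.00653557  1.2430026 ]
```

View pics/w10.png

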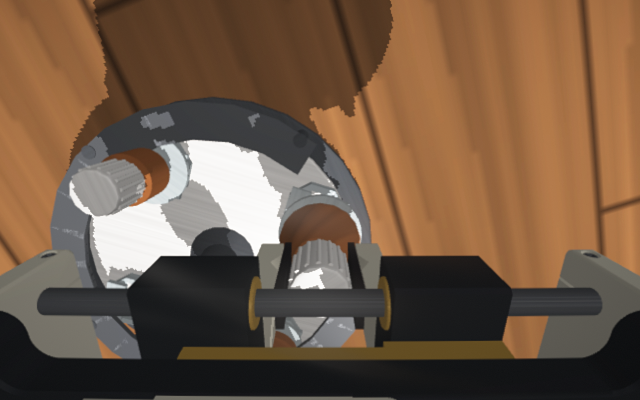

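View pics/s10c.png

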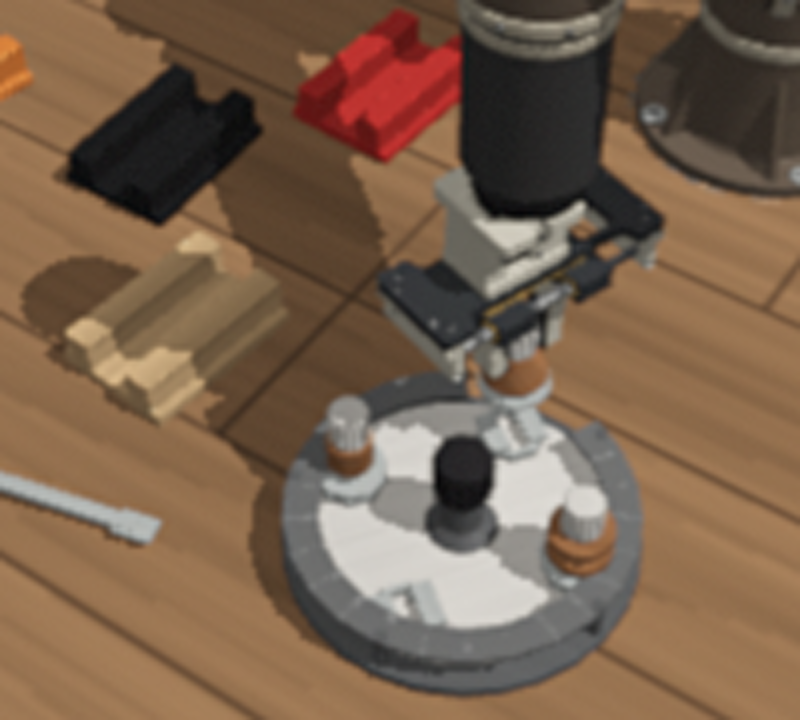

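>>> move_arm --deltas '[{"dp": [0,-30,0],"rotation": [0,0,0]},{"dp": [0,-30,0],"rotation": [0,0,0]},{"dp": [0,-30,0],"rotation": [0,0,0]},{"dp": [0,-10,0],"rotation": [0,2,0]}]'

```text
t: 9.87
eef_pos: [0.4661, 0.019, 0.2157]
ee_rot: [-1.565, 0.005, 1.211]
force: [1.5, 0.5, -1.7]
width: 0.0306
```

Run:
```python
from h import *
s=arm.get_state(); print(s['force'],s['width'],s['q'])
plan([.60,-.25,.22],14)
f=load('top0'); P=cloud(f).reshape(-1,3); q=P[(abs(P[:,2]-.040)<.006)&(abs(P[:,0]-.525)<.12)&(abs(P[:,1]+.26)<.09)]
print(len(q),q.mean(0),cv2.minAreaRect((q[:,:2]*1e3).astype(np.float32)))
```

```text
[ 1.53969397  0.46817578 -1.70680594] 0.030623552297749067 [ 4.63723479e-01  2.20262662e-02 -4.39458076e-01 -8.12165646e-04
 -1.11707251e+00 -8.23032787e-01]
tcp [0.4661 0.019  0.2157] yawx 69.39 dist mm 300.5 rot deg [-0.16 55.39 -0.44] rows 8
[-25.6, -0.6, -27.5] [-0.02, 6.92, -0.05]
[-22.1, -0.6, -30.4] [-0.02, 6.92, -0.05]
[-18.3, -0.6, -32.8] [-0.02, 6.92, -0.05]
[-14.2, -0.6, -34.8] [-0.02, 6.92, -0.05]
[-9.9, -0.6, -36.2] [-0.02, 6.92, -0.05]
[-5.4, -0.6, -37.2] [-0.02, 6.92, -0.05]
[-0.9, -0.6, -37.5] [-0.02, 6.92, -0.05]
[3.6, -0.6, -37.4] [-0.02, 6.92, -0.05]
818 [ 0.52033366 -0.2645796   0.03950175] ((521.2197875976562, -264.72247314453125), (94.2031478881836, 150.2008056640625), 84.2578125)
```

>>> move_arm --deltas '[{"dp": [-25,-0.6,-27],"rotation": [0,6.9,0]},{"dp": [-22,-0.6,-30],"rotation": [0,6.9,0]},{"dp": [-18,-0.6,-33],"rotation": [0,6.9,0]},{"dp": [-14,-0.6,-35],"rotation": [0,6.9,0]},{"dp": [-10,-0.6,-36],"rotation": [0,6.9,0]}]'

```text
t: 10.28
eef_pos: [0.5521, -0.1467, 0.2261]
ee_rot: [-1.571, -0.006, 0.602]
force: [1.4, 1.3, -1.7]
width: 0.0306
```

Run:
```python
from h import *
s=arm.get_state(); print(s['force'],s['width'])
plan([.60,-.25,.22],14)
```

```text
[ 1.4099603   1.25369776 -1.69629033] 0.030633723243732584
tcp [ 0.5521 -0.1467  0.2261] yawx 34.49 dist mm 114.1 rot deg [-0.04 20.49  0.33] rows 3
[-6.4, 2.0, -37.4] [-0.01, 6.83, 0.11]
[-1.9, 2.0, -37.9] [-0.01, 6.83, 0.11]
[2.7, 2.0, -37.9] [-0.01, 6.83, 0.11]
```

>>> move_arm --deltas '[{"dp": [-6,2,-37],"rotation": [0,6.8,0]},{"dp": [-2,2,-38],"rotation": [0,6.8,0]},{"dp": [3,2,-38],"rotation": [0,6.8,0]},{"dp": [0,0,0],"rotation": [0,0,0]},{"dp": [0,0,0],"rotation": [0,0,0]}]'

```text
t: 10.7
eef_pos: [0.6021, -0.2617, 0.2173]
ee_rot: [-1.567, -0.003, 0.217]
force: [0.0, 0.1, -1.5]
width: 0.0302
```

Run:
```python
from h import *
s=arm.get_state(); print(s['force'],s['width'],s['q'])
f=grab('wrist');save(f,'w11')
P=cloud(f)[:245].reshape(-1,3); q=P[(abs(P[:,2]-.040)<.004)&(abs(P[:,0]-.525)<.12)&(abs(P[:,1]+.26)<.09)]
print(len(q),q.mean(0),cv2.minAreaRect((q[:,:2]*1e3).astype(np.float32)))
plan([.52,-.265,.12],13)
```

```text
[ 0.02165797  0.05132993 -1.46002876] 0.03024353554499444 [-0.11592262  0.33385951 -0.04399544 -0.00435553 -1.1913406  -1.23648203]
7878 [ 0.51521087 -0.26523582  0.03987506] ((520.0054321289062, -264.57720947265625), (94.26739501953125, 150.0626678466797), 84.4044189453125)
tcp [ 0.6019 -0.2614  0.2171] yawx 12.46 dist mm 127.0 rot deg [-0.19 -0.54  0.13] rows 4
[-20.2, 24.2, 3.5] [-0.05, -0.14, 0.03]
[-20.2, 24.2, 3.5] [-0.05, -0.14, 0.03]
[-20.2, 24.2, 3.6] [-0.05, -0.14, 0.03]
[-20.2, 24.3, 3.7] [-0.05, -0.14, 0.03]
```

View pics/w11.png

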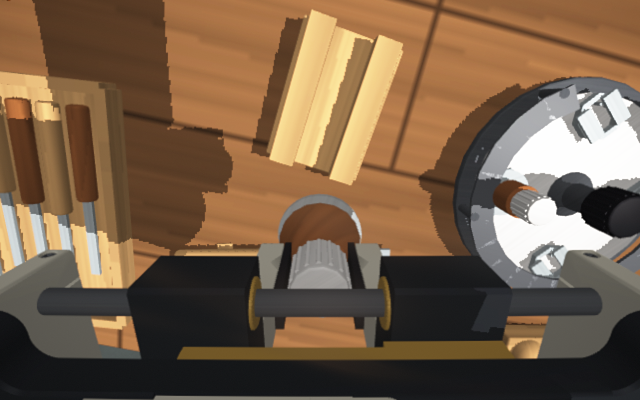

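>>> move_arm --deltas '[{"dp": [-20,20,3.5],"rotation": [0,0,0]},{"dp": [-20,25,3.5],"rotation": [0,0,0]},{"dp": [-20,25,3.5],"rotation": [0,0,0]},{"dp": [-20,25,3.5],"rotation": [0,0,0]},{"dp": [-2,3,0],"rotation": [0,0,0]}]'

```text
t: 11.17
eef_pos: [0.5163, -0.2617, 0.1172]
ee_rot: [-1.568, -0.007, 0.227]
force: [-1.1, 0.9, -1.1]
width: 0.0311
```

Run:
```python
from h import *
s=arm.get_state(); print(s['force'],s['width'])
plan([.52,-.2646,.095],13)
```

```text
[-1.13935069  0.91484561 -1.11067312] 0.0310575414112315
tcp [ 0.5163 -0.2617  0.1172] yawx 13.01 dist mm 22.7 rot deg [-0.14  0.01  0.38] rows 1
[2.8, 22.2, -3.7] [-0.14, 0.01, 0.38]
```

>>> move_arm --deltas '[{"dp": [2,10,-2],"rotation": [0,0,0.3]},{"dp": [0.8,10,-1.5],"rotation": [0,0,0.1]},{"dp": [0,1,0],"rotation": [0,0,0]},{"dp": [0,0,0],"rotation": [0,0,0]}]'

```text
t: 11.5
eef_pos: [0.5203, -0.2621, 0.0957]
ee_rot: [-1.569, -0.0, 0.233]
force: [1.3, 0.3, -0.2]
width: 0.0306
```

Run:
```python
from h import *
s=arm.get_state(); print(s['force'],s['width'])
f=grab('wrist');save(f,'w12')
g=grab('scene');save(g,'s12');crop('s12',220,140,360,245,5.5,'s12c')
plan([.52,-.2646,.0727],13)
P=cloud(f)[:245].reshape(-1,3); q=P[(abs(P[:,2]-.040)<.003)&(abs(P[:,0]-.5)<.09)&(abs(P[:,1]+.26)<.06)]
print(len(q),cv2.minAreaRect((q[:,:2]*1e3).astype(np.float32)))
```

```text
[ 1.33540173  0.25544533 -0.19933434] 0.03061696014785904
tcp [ 0.5205 -0.2623  0.0961] yawx 13.35 dist mm 23.5 rot deg [-0.1   0.35  0.03] rows 1
[-1.0, 23.4, -2.2] [-0.1, 0.35, 0.03]
8905 ((500.4371643066406, -262.4603271484375), (94.16056060791016, 110.17716217041016), 84.3167495727539)
```

View pics/w12.png

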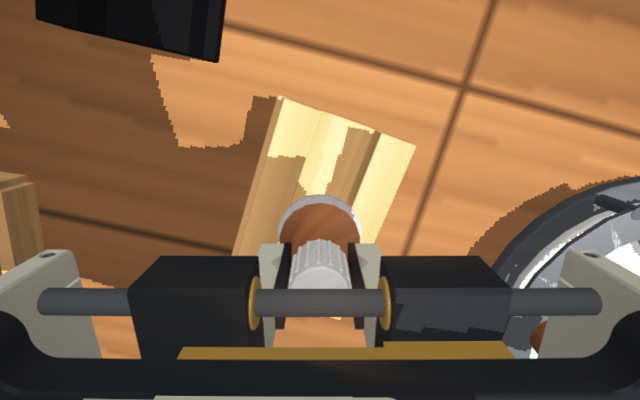

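View pics/s12c.png

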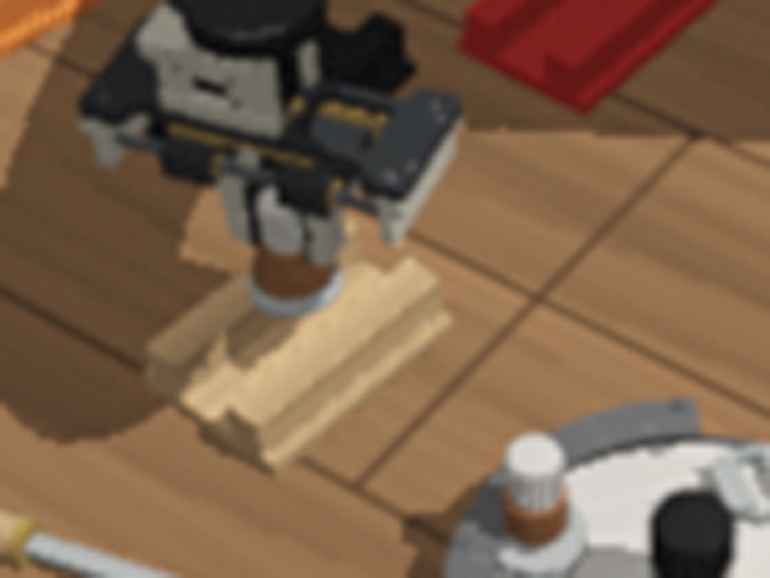

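>>> move_arm --deltas '[{"dp": [-0.5,7,-2],"rotation": [0,0,0]},{"dp": [-0.3,7,-0.3],"rotation": [0,0,0]},{"dp": [0,3,0],"rotation": [0,0,0]},{"dp": [0,0.5,0],"rotation": [0,0,0]}]'

```text
t: 11.93
eef_pos: [0.5225, -0.2651, 0.0785]
ee_rot: [-1.571, -0.004, 0.234]
force: [-0.0, -0.2, -1.6]
width: 0.0308
```

Run:
```python
from h import *
s=arm.get_state(); print(s['force'],s['width'])
plan([.52,-.2645,.0727],13)
```

```text
[-0.00366886 -0.21408318 -1.55744886] 0.030792950201082636
tcp [ 0.5225 -0.2651  0.0785] yawx 13.39 dist mm 6.4 rot deg [-0.01  0.39  0.22] rows 1
[-2.3, 5.8, 1.2] [-0.01, 0.39, 0.22]
```

>>> move_arm --deltas '[{"dp": [-1,2,0.3],"rotation": [0,0,0.2]},{"dp": [0,2,0.2],"rotation": [0,0,0]},{"dp": [0,1.5,0],"rotation": [0,0,0]}]'

```text
t: 12.18
eef_pos: [0.5214, -0.2651, 0.0726]
ee_rot: [-1.571, 0.0, 0.234]
force: [-0.4, 3.7, 12.5]
width: 0.0308
```

Run:
```python
from h import *
s=arm.get_state(); print(s['force'],s['width'])
plan([.522,-.2647,.0727],13)
```

```text
[-0.39414329  3.71513964 12.54508697] 0.03077274209224232
tcp [ 0.5214 -0.2651  0.0726] yawx 13.38 dist mm 0.7 rot deg [ 0.    0.38 -0.01] rows 1
[0.7, -0.1, 0.3] [0.0, 0.38, -0.01]
```

>>> move_arm --deltas '[{"dp": [0,-0.5,0],"rotation": [0,0,0]},{"dp": [0,0,0],"rotation": [0,0,0]}]'

```text
t: 12.35
eef_pos: [0.5216, -0.2651, 0.0732]
ee_rot: [-1.571, -0.0, 0.234]
force: [-0.4, -1.0, -0.8]
width: 0.0306
```

>>> move_arm --deltas '[{"dp": [0,0,0],"rotation": [0,0,0]},{"dp": [0,0,0],"rotation": [0,0,0]},{"dp": [0,0,0],"rotation": [0,0,0]},{"dp": [0,0,0],"rotation": [0,0,0]},{"dp": [0,0.3,0],"rotation": [0,0,0]}]' --jaw 0

```text
t: 12.77
eef_pos: [0.5222, -0.2653, 0.0736]
ee_rot: [-1.572, -0.002, 0.234]
force: [-0.3, 0.1, 0.6]
width: 0.0583
```

Run:
```python
from h import *
s=arm.get_state(); print(s['force'],s['width'],s['eef_pos'])
f=grab('wrist');save(f,'w13')
```

```text
[-0.25944134  0.08693294  0.59776736] 0.05829103209008608 [ 0.52221106 -0.26531929  0.073591  ]
```

View pics/w13.png

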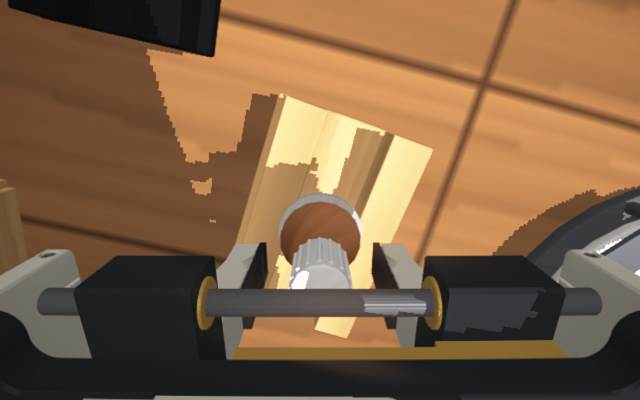

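Standing and free. Open fully, rise straight, then move clear and look.

>>> move_arm --deltas '[{"dp": [0,0,0],"rotation": [0,0,0]},{"dp": [0,0,0],"rotation": [0,0,0]},{"dp": [0,-5,0],"rotation": [0,0,0]},{"dp": [0,-15,0],"rotation": [0,0,0]},{"dp": [0,-30,0],"rotation": [0,0,0]}]'

```text
t: 13.23
eef_pos: [0.5182, -0.2642, 0.1192]
ee_rot: [-1.567, 0.008, 0.233]
force: [0.2, -1.1, -0.4]
width: 0.0871
```

>>> move_arm --deltas '[{"dp": [0,-40,0],"rotation": [0,0,0]},{"dp": [0,-40,0],"rotation": [0,0,0]},{"dp": [40,0,0],"rotation": [0,0,0]},{"dp": [30,0,0],"rotation": [0,0,0]},{"dp": [0,0,0],"rotation": [0,0,0]}]'

```text
t: 13.65
eef_pos: [0.59, -0.2495, 0.2139]
ee_rot: [-1.573, -0.003, 0.232]
force: [0.4, -0.4, 0.1]
width: 0.0876
```

Run:
```python
from h import *
s=arm.get_state(); print(s['force'],s['width'],s['eef_pos'],s['t'])
f=grab('wrist');save(f,'w14')
f2=grab('top');save(f2,'t14'); f3=grab('scene');save(f3,'s14'); crop('s14',220,140,420,300,4,'s14c')
P=cloud(f)[:245].reshape(-1,3)
q=P[(P[:,2]>.09)&(P[:,2]<.12)&(np.hypot(P[:,0]-.52,P[:,1]+.265)<.04)]
print(len(q),np.median(q[:,2]),cv2.minEnclosingCircle((q[:,:2]*1e3).astype(np.float32)))
A=(P[(P[:,2]>.1)&(np.hypot(P[:,0]-.52,P[:,1]+.265)<.03)]); c=A.mean(0); print('top normal',np.linalg.svd(A-c)[2][2])
q=P[(abs(P[:,2]-.040)<.0025)&(abs(P[:,0]-.5)<.12)&(abs(P[:,1]+.26)<.07)]
print(cv2.minAreaRect((q[:,:2]*1e3).astype(np.float32)))
```

```text
[ 0.4390719  -0.426834    0.06250153] 0.087623793356453 [ 0.59003055 -0.249473    0.2138714 ] 13.65
982 0.10763861841973535 ((519.2432250976562, -264.9581298828125), 14.90713882446289)
top normal [-0.00136577 -0.00527693  0.99998514]
((519.9844970703125, -264.5470886230469), (94.30425262451172, 149.9270782470703), 84.35596466064453)
```

View pics/w14.png

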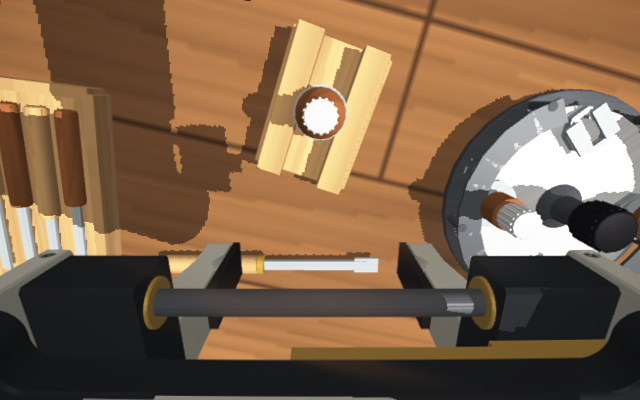

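View pics/s14c.png

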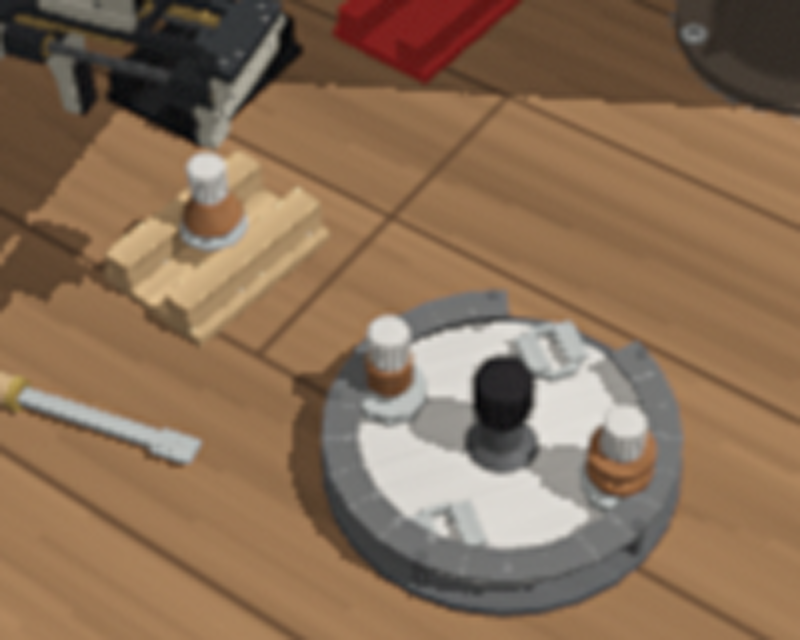

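View pics/t14.png

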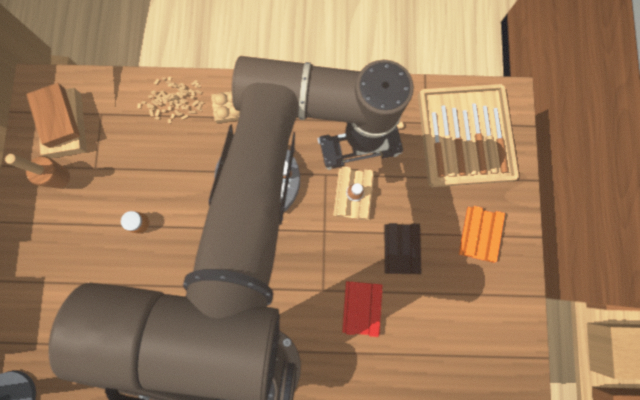

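```bash
python3 -c "
from station import arm
print(arm.job_done())"
```

```text
the job is handed in; nothing more can be done
None
```

The cone hone is off the turret and standing upright on its flange across both rails of the pale rack. I let go and handed the job in at about 14 s.

- **Turning:** I turned the turret by its hub about 54° counter-clockwise. That put the cone at about 188° in the base plane against the gap's middle at 186.8°, roughly 2–3 mm off.
- **Unscrewing:** I turned the cone about 71° clockwise and lifted it straight out through the gap.
- **Last check on the cone:** The knob's top is at 107.6 mm, against 108 mm expected for a flange resting on the rails. Its tilt is about 0.3°, and it sits within about 1 mm of the rack's centre.
- **Last check on the rest:** The drum and spool hones are still in their sockets, and the jar and gouge look unmoved. The arm hid most of the carving in the last top view, but nothing went near it. The gripper was open and touching nothing.
- **One mismatch:** The jaws read about 30.6 mm on the 28 mm knob. I put this down to the knurling; the grip did not slip.

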